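Stage pipe fittings on their outline mats

TASK

Lay out the four loose steel pipe fittings for the welder: put the elbow, the tee, the reducer and the flange each on the round rubber mat that shows its own yellow outline, sitting flat and centred on the outline, with the elbow and the tee turned the way their outlines show. Do not shove the blue jar or the orange tape measure out of place, and leave everything released and at rest.

Things in the scene. Friction and masses are not known exactly. Their poses are not given: they have to be found in the camera images.
- elbow_mid (a point): Loose 90-degree steel pipe elbow lying flat, tube 34 mm in diameter bent through a quarter circle of 40 mm centre-line radius, about 0.3 kg. The point is in the middle of the tube, half-way round the bend, 17 mm above what it lies on. x points outward from the bend, y along the tube there, z up; the body's origin lies 18 mm along -x, underneath. Grasp here, fingers closing along x (34 mm wide).
- tee_mid (a point): Loose steel pipe tee lying flat, all tubes 34 mm in diameter, about 0.35 kg. The point is where the tubes' axes meet, 17 mm above what it lies on. The straight run lies along x and ends at x = -44 and +44 mm; the branch points along +y and ends at y = +46 mm; z is up; the body's origin lies 18 mm along +y, underneath. Grasp across the branch at y = +31 mm, fingers closing along x (34 mm wide).
- reducer_mid (a point): Loose round steel reducer standing upright on its wide end, 64 mm high, about 0.3 kg: 48 mm in diameter up to 20 mm, then a cone, then 34 mm in diameter from 38 mm up to the top. The point is on its axis, half-way up (32 mm above what it stands on); z is up. Take it by the narrow top part, about 20 mm above the point.
- flange_mid (a point): Loose round steel flange with an upright neck, about 0.55 kg: a disc 90 mm in diameter and 12 mm thick with four dark bolt holes, in its middle a hub that narrows to a neck 30 mm in diameter from 26 mm up to the top at 52 mm. The point is on its axis 26 mm above what it stands on; z is up. Take it by the neck, about 13 mm above the point.
- elbow_mat_seat (a point): Fixed round black rubber mat, 120 mm across and 6 mm thick, with a flat yellow painted elbow (quarter bend). The point lies on the mat's top surface, 6 mm above the table and 18 mm along +x from the mat's centre, where the elbow's point belongs (17 mm above this one). Axes as for the elbow: the elbow is placed right when its x and y axes point as these do.
- tee_mat_seat (a point): Fixed round black rubber mat, 120 mm across and 6 mm thick, with a flat yellow painted T. The point lies on the mat's top surface, 6 mm above the table and 18 mm along -y from the mat's centre, where the tee's point belongs (17 mm above this one). Axes as for the tee: the run along x, the branch towards +y.
- reducer_mat_seat (a point): Fixed round black rubber mat, 120 mm across and 6 mm thick, with a flat yellow painted disc 54 mm across with a thin dark ring in it. The point is the mat's centre on its top surface, 6 mm above the table; the reducer's point belongs 32 mm above it. Its turn about z does not matter.
- flange_mat_seat (a point): Fixed round black rubber mat, 120 mm across and 6 mm thick, with a flat yellow painted disc 98 mm across with a thin dark ring in it. The point is the mat's centre on its top surface, 6 mm above the table; the flange's point belongs 26 mm above it. Its turn about z does not matter.
- jar_mid (a point): Bystander, leave it where it is: blue jar with a white cap, 56 mm in diameter, 58 mm high, standing loose among the fittings and mats. The point is its centre.
- tape_mid (a point): Bystander, leave it where it is: orange tape measure lying loose on its side, about 62 by 52 mm, 34 mm high. The point is its centre. A third bystander, a flat red magnet block 46 by 46 mm and 17 mm high, lies at another such place; other tools stand farther out at the table's edges.
There are look-alikes about, which are no part of the job. Leave any turquoise look-alike of the part that bears flange_mat_seat alone.

How it is judged:
By the outcome, as a careful person would: the job done as asked, in the order asked, and still so for the second after the job is handed in, with the robot touching nothing.
It also fails if it takes over 109 s, if anything falls off the work surface, if the arm or the gripper's body presses on something with over 40 N, if the wrist force passes 120 N, or if a joint passes its speed limit or range.

ROBOT

A 7-joint arm with a two-finger parallel gripper is mounted at the origin on the work surface. World frame = base frame: x ahead of the robot, y to its left, z up, the work surface at z = 0. Lengths are in mm, angles in degrees, forces in N, time in s.
With the tool pointing down it reaches from about 400 to 850 mm from the base axis. Payload 4.5 kg.
Tool frame: the origin (TCP) lies where the fingers leave the gripper's body, on its centre line; the fingertips stand 73 mm ahead of it and the grasp point (between the pads) lies 54 mm ahead of it; z points along the fingers, y is the line along which they close (so a half turn about z gives the same grasp; the last joint's range is limited). The gripper opens to 85 mm and grips with 20 to 120 N. Pads are 22 mm wide; open, the fingers measure 114 mm over their backs; the gripper's body (76 mm by 85 mm) begins 54 mm behind the grasp point. The pads swing forward as they close: fully open they stand 13 mm farther back than shut.
Start: joints at [-71.287, 39.483, -11.15, 89.685, 9.013, 51.709, -12.324], TCP at [180.376, 598.425, 303.917] pointing down, gripper open.
Joint ranges: [-172.22, 172.22], [-26.19, 119.32], [-84.43, 86.54], [7.71, 146.69], [-57.33, 237.33], [2.42, 119.75], [-152.13, 152.13]. Speed limits (degrees/s): [147.25, 147.25, 180, 180, 180, 180, 180].

INTERFACE

Orientations are given as a 3x3 rotation matrix whose columns are the frame's x, y, z axes.
In Python, from plant import manip, imaging, trace, landmark_of gives the robot as it stands. The module is installed in compiled form; this text tells all that it offers.
- The arm moves only by the shell command python3 -m jog 'ROWS' [OPENING] [FORCE]. ROWS is text: rows parted by semicolons, each of 6 numbers parted by spaces: the shift along the tool's x, y, z in m, then the turn, a rotation vector about the tool's x, y, z in degrees. In form: tx ty tz ax ay az; .... A call has 1 to 5 rows; each row is the pose to reach, as a shift and turn from the pose commanded when the call began, along the tool's axes at that moment; what a row does not reach only later rows make up. A row lasts 1/12 s, in which the tool goes at most 41.7 mm and 7.16 degrees, less where a joint would pass 70% of its speed; a pose out of reach is approached as far as the arm can. A call with a gripper value outside its range is refused whole. OPENING is the finger opening in m, from 0 to 0.0854, set as the call begins (- or left out, the last holds). The fingers move at their own pace and stop on an object; FORCE is the grip in N (left out, the last holds). Time passes only in rows, so rows that repeat a pose let the fingers close. It gives the time, the measured TCP pose, the force, the opening and the grip force at its end, in the units of the state.
- manip.read_state(): the state, without advancing time (a new reading comes with each control period).
- imaging.camera(name): name is "side" or "top" or "wrist"; returns (picture, depth): 400x640x3 uint8, red, green, blue; 400x640 float32, mm along the optical axis (not along the pixel's ray), 0 where there is no reading.
- imaging.camera_info(name): a dict with "mtx" (3x3 intrinsics, pixels), "rvec" (rotation vector, rad) and "tvec" (3), from world to camera coordinates, as OpenCV has them. Camera axes: x right, y down, z forward; pixel columns grow to the right and rows downward; lengths in mm; the calibration is good to about 2 mm. A picture is of the moment at which its call begins: read the wrist's pose just before it. camera_info takes no time and is no camera call; for the wrist camera it gives the pose at the moment of the call.
- manip.close_job(): hands the job in; it is judged then, once.
Trained networks look in the newest picture that a camera, given by its name, has taken for a name from the list of things; names that differ only in an ending like _2 or _b are one class to them, and where a whole thing is asked for, a point or a joint stands for the part that bears it (a point fixed in the world has none). Each returns a list of dicts, best first, with "p" (0 to 1); they miss things now and then, are a little off and sometimes report something else, mostly with a low value. They report only what shows in the picture. A call takes as long as a camera call. They do not tell look-alikes from the thing itself.
- trace(label, camera): "pixels" (400x640 bool, what is visible of it) and "box" ([left, top, right, bottom] in pixels, round what is visible of it).
- landmark_of(label, camera): "centre" ([column, row] in pixels: a listed point, or the origin of a listed thing).
The state is a dict: "time_s": time; "joints": joint angles; "joint_vel": joint speeds; "joint_efforts": joint torques, N m; "ee_pos": TCP position; "eef_rot": TCP orientation; "force": force on the tool from outside, world axes, zero at the start; "torque": the same for the moment, N m; "finger_gap": finger opening in mm; "finger_force": force on a finger pad.
Only numpy, scipy, OpenCV 4.12 (cv2) and the standard library are available. Lean on these libraries where they do the work, as an engineer would, in place of code of your own. Each camera call takes 0.05 s, during which the arm holds its last target. There are 200 camera calls.

## Working session

There is one attempt and no reset: what is moved stays moved. The work goes in short steps, Python scripts to look and compute and a shell command to move; the robot and the scene stay as the last step left them, time stands still between calls to the robot, and variables do not carry over. Pictures are saved under pics/ and viewed, at most 14 in all, crops included, and the job is handed in when it is done.

```bash
mkdir -p pics
cat > h.py <<'E'
import numpy as np, cv2
from plant import manip, imaging, trace, landmark_of
def cam(n):
    i=imaging.camera_info(n); return np.array(i["mtx"],float),cv2.Rodrigues(np.array(i["rvec"],float))[0],np.array(i["tvec"],float).ravel()
def onplane(n,px,z,c=None):
    K,R,t=c or cam(n); d=R.T@np.linalg.inv(K)@np.array([px[0],px[1],1.]); o=-R.T@t
    return o+d*(z-o[2])/d[2]
def proj(c,P):
    K,R,t=c; q=K@(R@np.array(P,float)+t); return q[:2]/q[2]
def save(n,f):
    im,d=imaging.camera(n); cv2.imwrite("pics/"+f,im[:,:,::-1]); return im,d
E
python3 - <<'E'
from h import *
im,d=save("top","top0.png")
H=dict(elbow_mid=17,tee_mid=17,reducer_mid=32,flange_mid=26,elbow_mat_seat=6,tee_mat_seat=6,reducer_mat_seat=6,flange_mat_seat=6,jar_mid=29,tape_mid=17)
for n,z in H.items():
    for r in landmark_of(n,"top")[:3]: print(n,round(r["p"],2),np.round(r["centre"]),np.round(onplane("top",r["centre"],z)))
s=manip.read_state(); print(s["time_s"],s["ee_pos"],np.round(s["eef_rot"],3),s["finger_gap"],s["force"])
save("side","side0.png")
E
```

```text
elbow_mid 0.88 [275. 145.] [668. 122.  17.]
tee_mid 0.57 [469. 200.] [ 524. -408.   17.]
reducer_mid 0.68 [374. 152.] [ 650. -149.   32.]
flange_mid 0.88 [208. 249.] [382. 292.  26.]
elbow_mat_seat 0.67 [187. 192.] [538. 363.   6.]
tee_mat_seat 0.69 [428. 236.] [ 424. -299.    6.]
reducer_mat_seat 0.55 [467. 202.] [ 520. -407.    6.]
flange_mat_seat 0.94 [193. 134.] [698. 354.   6.]
flange_mat_seat 0.83 [272. 224.] [452. 127.   6.]
jar_mid 0.58 [320. 176.] [583.  -3.  29.]
tape_mid 0.66 [228. 201.] [513. 245.  17.]
tape_mid 0.46 [430. 233.] [ 432. -301.   17.]
0.55 [180.40009786 598.38951135 303.90319956] [[-0.957  0.289  0.   ]
 [ 0.289  0.957  0.   ]
 [ 0.     0.    -1.   ]] 85.64913794155802 [ 0.67412737  0.34693584 -0.47837454]
```

Run:
```python
import cv2
im=cv2.imread("pics/top0.png"); c=im[90:300,140:520]; cv2.imwrite("pics/topc.png",cv2.resize(c,(798,441),interpolation=cv2.INTER_CUBIC))
```

```text
(no output)
```

View pics/topc.png

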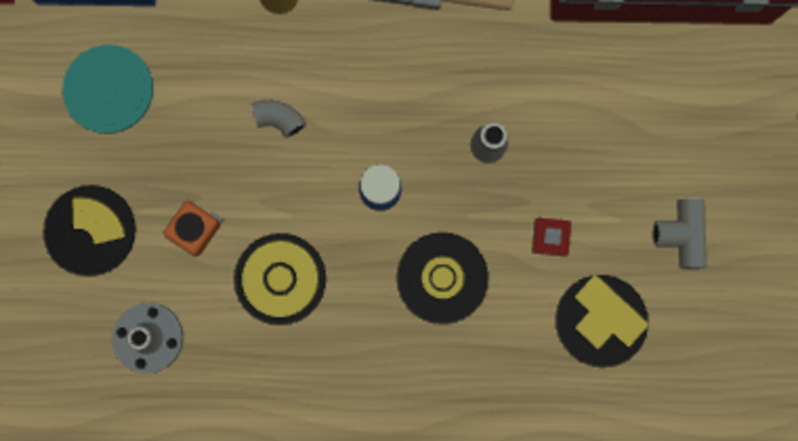

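View pics/side0.png

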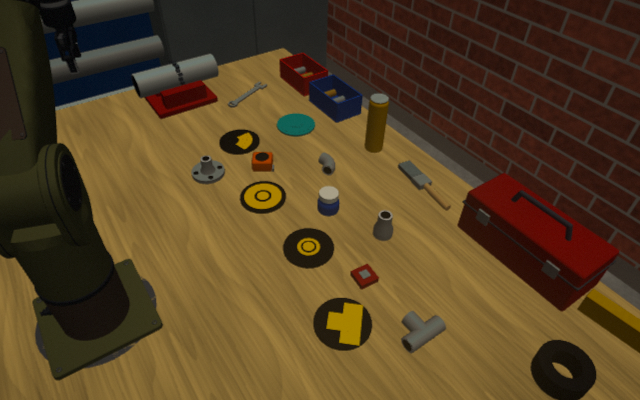

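Top view: elbow at about (275,145), tee at (465,200), reducer at (374,152), and flange at (208,249). The mats are the elbow mat at (183,200), tee mat at (427,243), reducer mat at (350,222) and flange mat at (273,223). The turquoise disc at (191,132) is the decoy. The network's reducer mat hit was wrong, because it landed on the tee.

```bash
cat >> h.py <<'E'
def plan(xyz,yaw=None):
    """yaw = world angle of tool y; prints shift in current tool axes (m) and turn about tool z (deg)"""
    s=manip.read_state(); R=np.array(s["eef_rot"]); p=np.array(s["ee_pos"])
    d=R.T@(np.array(xyz)-p)/1000; y=np.degrees(np.arctan2(R[1,1],R[0,1]))
    print("t=%.1f"%s["time_s"],"at",np.round(p,1),"yaw %.1f"%y,"tilt",np.round(R[:,2],3),"J7 %.0f"%s["joints"][6],"| shift",np.round(d,4),"len %.3f"%np.linalg.norm(d),end=" ")
    if yaw is not None:
        w=(yaw-y+90)%180-90; print("turn az %.1f (alt %.1f)"%(-w,-w+(180 if w>0 else -180)),end="")
    print()
E
python3 - <<'E'
from h import *
c=cam("wrist"); s=manip.read_state(); R=np.array(s["eef_rot"]); o=-c[1].T@c[2]
print("cam in tool",R.T@(o-np.array(s["ee_pos"])),"axes in tool\n",np.round(R.T@c[1].T,2),c[0])
plan([600,150,330])
im,d=imaging.camera("top"); ct=cam("top")
hsv=cv2.cvtColor(im,cv2.COLOR_RGB2HSV)
y=((hsv[...,0]>22)&(hsv[...,0]<34)&(hsv[...,1]>150)&(hsv[...,2]>120)).astype(np.uint8)
k=(hsv[...,2]<60).astype(np.uint8)
for nm,m in(("yel",y),("blk",k)):
    n,l,st,ce=cv2.connectedComponentsWithStats(m)
    for i in range(1,n):
        if st[i,4]>60 and 180<ce[i,1]<270: print(nm,st[i],ce[i].round(1),onplane("top",ce[i],6).round(1))
E
```

```text
cam in tool [ 81.92434173  -0.4006637  -69.86076274] axes in tool
 [[-0.   -0.95 -0.32]
 [ 1.    0.   -0.  ]
 [ 0.   -0.32  0.95]] [[292.75431811   0.         316.52629989]
 [  0.         292.75431811 196.61434554]
 [  0.           0.           1.        ]]
t=0.6 at [180.4 598.4 303.9] yaw 73.2 tilt [-0.  0. -1.] J7 -12 | shift [-0.5312 -0.3083 -0.0261] len 0.615 
yel [175 185  23  20 304] [184.9 194.2] [530.2 366.9   6. ]
blk [ 161  178   44   43 1078] [180.9 201.2] [510.9 376.9   6. ]
blk [ 88 183   7  72  82] [ 91.1 218.6] [459.8 618.7   6. ]
blk [ 74 191  12  53 410] [ 79.5 217.5] [462.3 650.4   6. ]
blk [224 192  13  13 132] [230.  197.7] [522.5 243.3   6. ]
blk [544 192  25  26 188] [552.9 208.6] [ 505.2 -641.9    6. ]
blk [252 201  43  43 388] [273.1 222.6] [455.8 123.4   6. ]
blk [ 329  201   43   43 1120] [350.2 222. ] [460.5 -86.5   6. ]
blk [ 48 204  18  21 101] [ 57.8 214.6] [469.4 709.8   6. ]
blk [ 24 211  16   7  65] [ 30.6 213.8] [470.4 784.    6. ]
blk [425 221  23  21 145] [437.7 229.3] [ 444.1 -325.1    6. ]
blk [405 222  43  43 611] [420.1 248.8] [ 390.6 -276.7    6. ]
```

```bash
for i in 1 2 3 4; do python3 -m jog '-0.036 -0.02 0.005 0 0 0;-0.072 -0.04 0.009 0 0 0;-0.108 -0.06 0.014 0 0 0;-0.144 -0.079 0.018 0 0 0;-0.144 -0.079 0.018 0 0 0' >/dev/null; done
python3 - <<'E'
from h import *
plan([640,130,230])
im,d=save("wrist","w1.png")
for n,z in dict(elbow_mid=17,flange_mat_seat=6,jar_mid=29).items():
    for r in landmark_of(n,"wrist")[:2]: print(n,round(r["p"],2),np.round(r["centre"]),np.round(onplane("wrist",r["centre"],z),1))
E
```

```text
t=2.3 at [646.4 119.3 230.8] yaw 72.5 tilt [ 0.005 -0.008 -1.   ] J7 45 | shift [0.0093 0.0083 0.0007] len 0.013 
jar_mid 0.97 [168. 154.] [568.6   6.7  29. ]
```

View pics/w1.png

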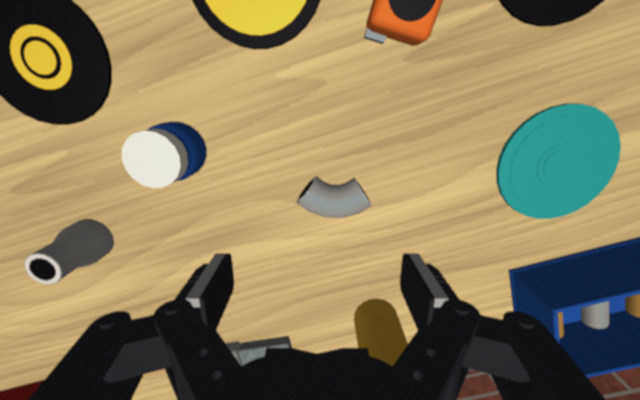

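The wrist view shows the elbow at about (334,198), bulging downward in the image. The jar is at (160,155) and the reducer at (70,250), and both are clear of the elbow.

```bash
cat >> h.py <<'E'
from scipy.optimize import least_squares
def cloud(n,zmin=7,zmax=80,near=None,rad=70):
    c=cam(n); im,d=imaging.camera(n); v,u=np.nonzero(d>0); z=d[v,u]
    P=(np.linalg.inv(c[0])@np.array([u,v,np.ones_like(u)]))*z; W=(c[1].T@(P-c[2][:,None])).T
    k=(W[:,2]>zmin)&(W[:,2]<zmax)
    if near is not None: k&=np.hypot(W[:,0]-near[0],W[:,1]-near[1])<rad
    return W[k],im[v[k],u[k]]
def fit_elbow(W,base=0):
    m=W[:,:2].mean(0); best=None
    for a in np.arange(0,360,30):
        x0=m-35*np.array([np.cos(np.radians(a)),np.sin(np.radians(a))])
        f=lambda q:np.sqrt((np.hypot(W[:,0]-q[0],W[:,1]-q[1])-40)**2+(W[:,2]-17-base)**2)-17
        r=least_squares(f,x0,loss="soft_l1")
        D=W[:,:2]-r.x; g=np.arctan2(D[:,1],D[:,0]); mu=np.angle(np.exp(1j*g).mean()); e=np.angle(np.exp(1j*(g-mu)))
        lo,hi=np.percentile(e,[1,99]); 
        cst=r.cost*(1 if hi-lo<2.2 else 10)
        if best is None or cst<best[0]: best=(cst,r.x,mu+(lo+hi)/2,np.degrees(hi-lo))
    c,x,a,w=best; mid=x+40*np.array([np.cos(a),np.sin(a)])
    print("elbow centre",x.round(1),"mid",mid.round(1),"out yaw %.1f width %.0f"%(np.degrees(a),w),"rms %.2f"%np.sqrt(2*c/len(W)),len(W)); return mid,np.degrees(a)
E
python3 - <<'E'
from h import *
T,_=cloud("wrist",-30,5,near=[640,110],rad=60); print("table z",np.percentile(T[:,2],[5,50,95]))
W,_=cloud("wrist",7,45,near=[665,118],rad=60); print(W.mean(0),W.max(0))
mid,a=fit_elbow(W); plan([mid[0],mid[1],17+54],a)
E
```

```text
table z [-1.2653259  -0.10049898  1.07798302]
[662.51341805 129.90105107  29.36635573] [686.88691244 163.73069289  35.76477063]
elbow centre [632.1 141.7] mid [669.7 127.9] out yaw -20.1 width 99 rms 1.11 2072
t=2.6 at [639.7 132.  232.2] yaw 73.4 tilt [-0.     0.001 -1.   ] J7 44 | shift [-0.0301  0.0044  0.1612] len 0.164 turn az -86.5 (alt 93.5)
```

```bash
for i in 1 2 3; do python3 -m jog '0 0 0 0 0 -7;0 0 0 0 0 -14;0 0 0 0 0 -21;0 0 0 0 0 -28.8;0 0 0 0 0 -28.8' 0.0854 40 >/dev/null; done
python3 -m jog '-0.003 -0.015 0.03 0 0 0;-0.0065 -0.0295 0.06 0 0 0;-0.0065 -0.0295 0.09 0 0 0;-0.0065 -0.0295 0.1 0 0 0;-0.0065 -0.0295 0.1 0 0 0'
python3 -c "
from h import *
plan([669.7,127.9,77],-20.1)"
```

```text
time_s: 4.28
ee_pos: [668.3, 125.2, 128.8]
eef_rot: [[-0.351, -0.936, -0.006], [-0.936, 0.351, -0.002], [0.004, 0.005, -1.0]]
force: [0.3, -0.2, 1.0]
finger_gap: 85.4
finger_force: 0.0
t=4.3 at [668.3 125.2 128.8] yaw 159.5 tilt [-0.006 -0.002 -1.   ] J7 113 | shift [-0.0032 -0.0006  0.0518] len 0.052 turn az -0.4 (alt 179.6)
```

```bash
python3 -m jog '0 0 0.025 0 0 0;0 0 0.04 0 0 0;0 0 0.0525 0 0 0;0 0 0.0525 0 0 0;0 0 0.0525 0 0 0' 
python3 -m jog '0 0 0 0 0 0;0 0 0 0 0 0;0 0 0 0 0 0;0 0 0 0 0 0;0 0 0 0 0 0' 0.02 50
python3 -m jog '0 0 0 0 0 0;0 0 0 0 0 0;0 0 0 0 0 0' 
python3 -m jog '0 0 -0.03 0 0 0;0 0 -0.07 0 0 0;0 0 -0.11 0 0 0;0 0 -0.13 0 0 0;0 0 -0.13 0 0 0'
python3 -c "
from h import *
plan([530,340,230],-28)
"
```

```text
time_s: 4.7
ee_pos: [670.4, 125.6, 79.6]
eef_rot: [[-0.349, -0.937, -0.0], [-0.937, 0.349, -0.0], [0.0, 0.0, -1.0]]
force: [0.9, -0.1, 0.8]
finger_gap: 85.2
finger_force: 0.0
time_s: 5.12
ee_pos: [670.5, 125.9, 80.5]
eef_rot: [[-0.348, -0.937, 0.0], [-0.937, 0.348, 0.0], [-0.0, 0.0, -1.0]]
force: [-1.7, -0.4, 5.3]
finger_gap: 33.9
finger_force: 46.8
time_s: 5.37
ee_pos: [670.5, 125.9, 80.6]
eef_rot: [[-0.348, -0.937, 0.0], [-0.937, 0.348, 0.0], [-0.0, -0.0, -1.0]]
force: [-1.7, -0.1, 5.8]
finger_gap: 33.9
finger_force: 46.8
time_s: 5.78
ee_pos: [673.1, 126.8, 215.3]
eef_rot: [[-0.349, -0.937, 0.009], [-0.937, 0.349, 0.004], [-0.007, -0.008, -1.0]]
force: [-0.2, 0.7, -3.6]
finger_gap: 34.1
finger_force: 48.7
t=5.8 at [673.1 126.8 215.3] yaw 159.6 tilt [ 0.009  0.004 -1.   ] J7 116 | shift [-0.15    0.2083 -0.0153] len 0.257 turn az 7.6 (alt -172.4)
```

```bash
for i in 1 2; do python3 -m jog '-0.02 0.025 -0.003 0 0 0;-0.042 0.055 -0.006 0 0 0;-0.066 0.087 -0.008 0 0 0;-0.087 0.114 -0.01 0 0 0;-0.087 0.114 -0.01 0 0 0' >/dev/null; done
python3 -m jog '0 0 0 0 0 4;0 0 0 0 0 7.6;0 0 0 0 0 7.6;0 0 0 0 0 7.6' >/dev/null
cat >> h.py <<'E'
def yellow(n="wrist",f=None,z=6):
    """yellow paint blobs as world points on the mat plane"""
    im,d=imaging.camera(n); c=cam(n)
    if f: cv2.imwrite("pics/"+f,im[:,:,::-1])
    h=cv2.cvtColor(im,cv2.COLOR_RGB2HSV); m=((h[...,0]>20)&(h[...,0]<36)&(h[...,1]>150)&(h[...,2]>110)).astype(np.uint8)
    m=cv2.morphologyEx(m,cv2.MORPH_OPEN,np.ones((3,3),np.uint8))
    k,l,st,ce=cv2.connectedComponentsWithStats(m); out=[]
    for i in range(1,k):
        if st[i,4]<150: continue
        v,u=np.nonzero(l==i); P=np.linalg.inv(c[0])@np.array([u,v,np.ones_like(u)]); W=c[1].T@P; o=-c[1].T@c[2]
        X=(o[:,None]+W*(z-o[2])/W[2]).T[:,:2]
        a=1/np.abs(np.array([1.])); out.append((X,st[i]))
    return out
def fit_shape(X,inside,seat0,yaw0s,step=1.5):
    """IoU fit of a flat outline (inside(xy)->bool) to points X (world, mm)"""
    from scipy.optimize import minimize
    lo=X.min(0)-30; n=((X.max(0)+30-lo)/step).astype(int)+1; g=np.zeros(n,np.uint8)
    ij=((X-lo)/step).round().astype(int); g[ij[:,0],ij[:,1]]=1; g=cv2.morphologyEx(g,cv2.MORPH_CLOSE,np.ones((3,3),np.uint8))>0
    I,J=np.indices(g.shape); G=np.stack([I*step+lo[0],J*step+lo[1]],-1)
    def cost(q):
        a=np.radians(q[2]); D=G-q[:2]; L=np.stack([D[...,0]*np.cos(a)+D[...,1]*np.sin(a),-D[...,0]*np.sin(a)+D[...,1]*np.cos(a)],-1)
        m=inside(L); return 1-(m&g).sum()/max(1,(m|g).sum())
    best=min((minimize(cost,[*seat0,y],method="Nelder-Mead",options=dict(initial_simplex=[[*seat0,y],[seat0[0]+10,seat0[1],y],[seat0[0],seat0[1]+10,y],[*seat0,y+15]])) for y in yaw0s),key=lambda r:r.fun)
    print("outline seat",best.x.round(1),"IoU %.2f"%(1-best.fun)); return best.x
def in_elbow(L):
    x=L[...,0]+40; y=L[...,1]; return (abs(np.hypot(x,y)-40)<17)&(abs(np.degrees(np.arctan2(y,x)))<45)
def in_tee(L):
    x,y=L[...,0],L[...,1]; return ((abs(x)<44)&(abs(y)<17))|((abs(x)<17)&(y>=0)&(y<46))
E
python3 - <<'E'
from h import *
plan([511,377,230],-28)
for X,s in yellow(f="w2.png"):
    print(s,len(X),X.mean(0).round(1),np.ptp(X,0).round(0))
    if np.hypot(*(X.mean(0)-[530,367]))<30: q=fit_shape(X,in_elbow,X.mean(0),range(-180,180,30))
E
```

```text
t=7.0 at [517.4 366.9 228.2] yaw 152.1 tilt [-0.001 -0.002 -1.   ] J7 84 | shift [-0.0059  0.0103 -0.0018] len 0.012 turn az 0.1 (alt -179.9)
[ 284  144   50   72 2134] 2134 [526. 357.] [62. 62.]
outline seat [529.6 354.6 -44. ] IoU 0.80
```

View pics/w2.png

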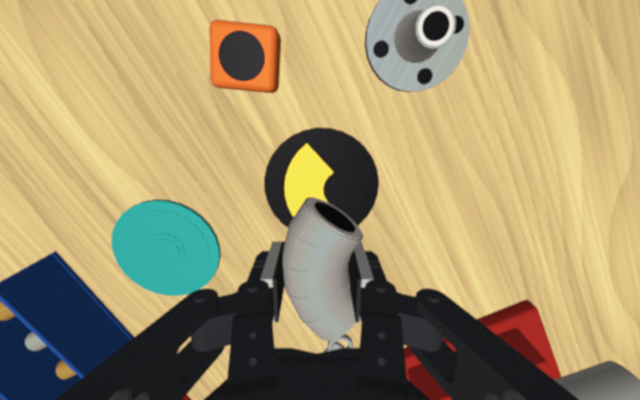

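The held elbow hides part of the elbow outline at (310,180). I'll back off and look again. The flange is at (425,35).

```bash
python3 -m jog '-0.03 0 0 0 0 0;-0.06 0 0 0 0 0;-0.08 0 0 0 0 0;-0.08 0 0 0 0 0;-0.08 0 0 0 0 0' >/dev/null
python3 - <<'E'
from h import *
for X,s in yellow(f="w3.png"):
    print(s,len(X),X.mean(0).round(1),np.ptp(X,0).round(0))
    if np.hypot(*(X.mean(0)-[530,367]))<30:
        q=fit_shape(X,in_elbow,X.mean(0),range(-180,180,30))
        plan([q[0],q[1],130],q[2])
E
```

```text
[ 280   53   54   93 3302] 3302 [527.9 360.4] [61. 70.]
outline seat [530.9 357.9 -33.3] IoU 0.73
t=7.5 at [554.6 437.9 228.5] yaw 152.1 tilt [-0.001 -0.002 -1.   ] J7 86 | shift [ 0.0816 -0.0165  0.0986] len 0.129 turn az 5.4 (alt -174.6)
```

Run:
```python
from h import *
X=[X for X,s in yellow() if np.hypot(*(X.mean(0)-[530,367]))<30][0]
img=np.zeros((600,600,3),np.uint8); c0=np.array([530,360])
for p in X:
    q=((p-c0)*5+300).astype(int); cv2.circle(img,(int(q[1]),int(q[0])),2,(0,255,255),-1)
for th in range(0,1):
    a=np.radians(-33.3); s=np.array([530.9,357.9]); ctr=s-40*np.array([np.cos(a),np.sin(a)])
    for r in(23,57):
        for t in np.arange(-45,46,1):
            b=a+np.radians(t); q=((ctr+r*np.array([np.cos(b),np.sin(b)])-c0)*5+300).astype(int); cv2.circle(img,(int(q[1]),int(q[0])),2,(0,0,255),-1)
cv2.imwrite("pics/fit.png",img[::-1,::-1])
```

```text
(no output)
```

View pics/fit.png

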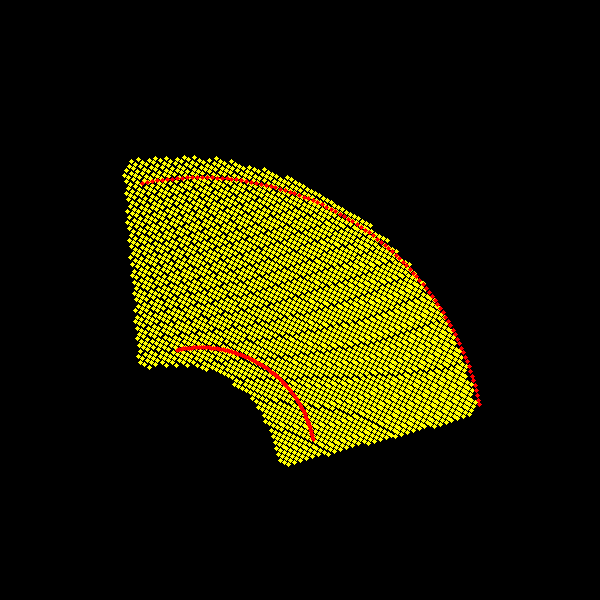

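```bash
sed -i 's/abs(np.hypot(x,y)-40)<17)&(abs(np.degrees(np.arctan2(y,x)))<45)/abs(np.hypot(x,y)-40)<20)\&((abs(y)-x)\/2**.5<3)/; s/((abs(x)<44)&(abs(y)<17))|((abs(x)<17)&(y>=0)&(y<46))/((abs(x)<47)\&(abs(y)<20))|((abs(x)<20)\&(y>=0)\&(y<49))/; s/MORPH_CLOSE,np.ones((3,3)/MORPH_CLOSE,np.ones((5,5)/' h.py
python3 - <<'E'
from h import *
X=[X for X,s in yellow() if np.hypot(*(X.mean(0)-[530,367]))<30][0]
q=fit_shape(X,in_elbow,X.mean(0),range(-180,180,30))
a=np.radians(q[2]); print("mat centre",q[:2]-18*np.array([np.cos(a),np.sin(a)]))
plan([q[0],q[1],130],q[2])
W,col=cloud("wrist",-5,12,near=[515,372],rad=75)
k=col.max(1)<70; B=W[k][:,:2]; print("black hull",cv2.minEnclosingCircle(B.astype(np.float32)),np.median(W[k][:,2]))
E
```

```text
outline seat [530.7 361.2 -34.9] IoU 0.93
mat centre [515.96932393 371.47688044]
t=7.6 at [554.9 437.  228.8] yaw 152.0 tilt [-0.001 -0.002 -1.   ] J7 86 | shift [ 0.0781 -0.0142  0.099 ] len 0.127 turn az 6.9 (alt -173.1)
black hull ((515.2333984375, 372.1932678222656), 58.5278434753418) 5.802153570496699
```

```bash
python3 -m jog '0 0 0 0 0 4;0 0 0 0 0 6.9;0 0 0 0 0 6.9;0 0 0 0 0 6.9' >/dev/null
python3 -m jog '0.026 -0.008 0.03 0 0 0;0.052 -0.016 0.06 0 0 0;0.0776 -0.0235 0.09 0 0 0;0.0776 -0.0235 0.1 0 0 0;0.0776 -0.0235 0.1 0 0 0' >/dev/null
python3 -m jog '0 0 0 0 0 0;0 0 0 0 0 0'
python3 - <<'E'
from h import *
plan([529.8,359.9,87],-34.9)
E
```

```text
time_s: 8.53
ee_pos: [530.6, 363.9, 131.1]
eef_rot: [[-0.571, -0.821, 0.002], [-0.821, 0.571, 0.004], [-0.005, 0.001, -1.0]]
force: [-0.0, 0.2, -2.6]
finger_gap: 34.0
finger_force: 48.7
t=8.5 at [530.6 363.9 131.1] yaw 145.2 tilt [ 0.002  0.004 -1.   ] J7 75 | shift [ 0.004  -0.0016  0.044 ] len 0.044 turn az 0.1 (alt -179.9)
```

```bash
python3 -m jog '0.001 0 0.015 0 0 0;0.002 0 0.03 0 0 0;0.002 0 0.036 0 0 0;0.002 0 0.036 0 0 0;0.002 0 0.036 0 0 0' >/dev/null
python3 - <<'E'
from h import *
plan([529.8,359.9,87],-34.9); print(manip.read_state()["force"])
E
```

```text
t=8.9 at [529.  361.1  94.3] yaw 145.2 tilt [ 0.001  0.002 -1.   ] J7 73 | shift [ 0.0005 -0.0013  0.0073] len 0.007 turn az 0.1 (alt -179.9)
[-0.49914996 -0.62038575 -2.99419998]
```

```bash
python3 -m jog '0 -0.001 0.004 0 0 0;0 -0.001 0.007 0 0 0;0 -0.001 0.008 0 0 0;0 -0.001 0.008 0 0 0;0 -0.001 0.008 0 0 0'
python3 -m jog '0 0 0 0 0 0;0 0 0 0 0 0;0 0 0 0 0 0;0 0 0 0 0 0' 0.0854
python3 -m jog '0 0 -0.03 0 0 0;0 0 -0.07 0 0 0;0 0 -0.11 0 0 0;0 0 -0.145 0 0 0;0 0 -0.145 0 0 0' >/dev/null
python3 -m jog '-0.03 0 0 0 0 0;-0.05 0 0 0 0 0;-0.05 0 0 0 0 0;-0.05 0 0 0 0 0' >/dev/null
python3 - <<'E'
from h import *
W,_=cloud("wrist",13,50,near=[525,365],rad=60); fit_elbow(W,6); print(W.mean(0),W[:,2].max())
plan([524,-380,230])
E
```

```text
time_s: 9.37
ee_pos: [530.2, 359.8, 86.6]
eef_rot: [[-0.572, -0.82, 0.002], [-0.82, 0.572, 0.001], [-0.002, -0.001, -1.0]]
force: [-0.2, -1.0, 4.5]
finger_gap: 33.7
finger_force: 49.3
time_s: 9.7
ee_pos: [529.5, 359.3, 85.3]
eef_rot: [[-0.572, -0.82, -0.0], [-0.82, 0.572, 0.0], [0.0, 0.0, -1.0]]
force: [0.7, 1.1, 0.1]
finger_gap: 80.0
finger_force: 0.0
elbow centre [498.2 381.3] mid [532.4 360.5] out yaw -31.3 width 92 rms 0.61 2637
[529.1693152  360.53239341  36.41551158] 41.516996471864935
t=10.5 at [557.6 400.  229.7] yaw 145.1 tilt [-0.001 -0.001 -1.   ] J7 81 | shift [ 6.593e-01 -4.182e-01  5.000e-04] len 0.781
```

Run:
```python
from h import *
W,_=cloud("wrist",20,50,near=[525,365],rad=60)
f=lambda L:(abs(np.hypot(L[...,0]+40,L[...,1])-40)<17)&(abs(L[...,1])<L[...,0]+40)
fit_shape(W[:,:2],f,[532,360],[-40,-31,-20]); cv2.imwrite("pics/w4.png",imaging.camera("wrist")[0][60:260,180:480,::-1])
```

```text
outline seat [532.5 360.4 -30.9] IoU 0.94
```

View pics/w4.png

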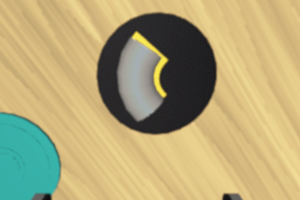

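The elbow sits on its outline but is about 4° off. I'll regrip it and correct the turn.

```bash
python3 -m jog '0.025 -0.001 0.02 0 0 -2;0.047 -0.002 0.05 0 0 -4;0.047 -0.002 0.08 0 0 -4;0.047 -0.002 0.1 0 0 -4;0.047 -0.002 0.1 0 0 -4' >/dev/null
python3 -m jog '0 0 0.025 0 0 0;0 0 0.04 0 0 0;0 0 0.0435 0 0 0;0 0 0.0435 0 0 0;0 0 0.0435 0 0 0' 
python3 -m jog '0 0 0 0 0 0;0 0 0 0 0 0;0 0 0 0 0 0;0 0 0 0 0 0;0 0 0 0 0 0' 0.02 50
python3 -c "
from h import *
plan([530.7,361.2,86],-34.9)"
```

```text
time_s: 11.43
ee_pos: [533.2, 361.0, 87.8]
eef_rot: [[-0.513, -0.858, 0.001], [-0.858, 0.513, 0.001], [-0.001, -0.0, -1.0]]
force: [1.0, 0.2, 0.1]
finger_gap: 85.7
finger_force: 0.0
time_s: 11.85
ee_pos: [532.9, 361.1, 87.9]
eef_rot: [[-0.513, -0.858, 0.001], [-0.858, 0.513, 0.001], [-0.001, -0.0, -1.0]]
force: [-1.2, -0.5, 4.9]
finger_gap: 33.8
finger_force: 46.6
t=11.8 at [532.9 361.1  87.9] yaw 149.1 tilt [ 0.001  0.001 -1.   ] J7 76 | shift [0.0011 0.002  0.0019] len 0.003 turn az 4.0 (alt -176.0)
```

```bash
python3 -m jog '0 0 -0.005 0 0 0;0.001 0.0018 -0.005 0 0 4.2;0.001 0.0018 -0.005 0 0 4.2;0.001 0.0018 -0.001 0 0 4.2;0.001 0.0018 0 0 0 4.2' >/dev/null
python3 -m jog '0 0 0.001 0 0 0;0 0 0.001 0 0 0'
python3 -m jog '0 0 0 0 0 0;0 0 0 0 0 0;0 0 0 0 0 0;0 0 0 0 0 0' 0.0854 >/dev/null
python3 -m jog '0 0 -0.03 0 0 0;0 0 -0.07 0 0 0;0 0 -0.11 0 0 0;0 0 -0.145 0 0 0;0 0 -0.145 0 0 0' >/dev/null
python3 -m jog '-0.03 0 0 0 0 0;-0.04 0 0 0 0 0;-0.04 0 0 0 0 0;-0.04 0 0 0 0 0' >/dev/null
python3 - <<'E'
from h import *
W,_=cloud("wrist",13,50,near=[525,365],rad=60); fit_elbow(W,6)
plan([524,-380,230],90)
W,col=cloud("top",15,36,near=[524,-400],rad=90); print("tee",W.mean(0),len(W))
E
```

```text
time_s: 12.43
ee_pos: [531.0, 360.8, 87.8]
eef_rot: [[-0.573, -0.819, 0.001], [-0.819, 0.573, -0.0], [-0.0, -0.001, -1.0]]
force: [-3.7, -3.3, 13.8]
finger_gap: 33.9
finger_force: 49.5
elbow centre [499.1 382.4] mid [531.9 359.4] out yaw -35.0 width 92 rms 0.65 2573
t=13.6 at [553.4 392.7 230.1] yaw 144.9 tilt [-0.001 -0.002 -1.   ] J7 81 | shift [ 0.6493 -0.4198  0.0013] len 0.773 turn az 54.9 (alt -125.1)
tee [ 520.42203015 -396.17240433   29.66887529] 539
```

```bash
for i in 1 2 3 4; do python3 -m jog '0 0 0 0 0 7.1;0 0 0 0 0 14.2;0 0 0 0 0 21.3;0 0 0 0 0 28.4;0 0 0 0 0 35.5' >/dev/null; done
python3 -m jog '0 0 0 0 0 3' >/dev/null
python3 - <<'E'
from h import *
plan([520,-430,230],0)
E
```

```text
t=15.4 at [553.3 392.5 230.7] yaw -0.4 tilt [-0.001 -0.001 -1.   ] J7 -35 | shift [-0.8228 -0.027   0.0015] len 0.823 turn az -0.4 (alt 179.6)
```

```bash
for i in 1 2 3 4 5; do python3 -m jog '-0.04 -0.0013 0 0 0 0;-0.08 -0.0026 0 0 0 0;-0.12 -0.004 0 0 0 0;-0.162 -0.0054 0 0 0 0' >/dev/null; done; python3 -m jog '0 0 0 0 0 0;0 0 0 0 0 0' >/dev/null
cat >> h.py <<'E'
def tee_in(L): 
    x,y=L[...,0],L[...,1]; return ((abs(x)<44)&(abs(y)<17))|((abs(x)<17)&(y>=0)&(y<46))
E
python3 - <<'E'
from h import *
W,_=cloud("wrist",20,45,near=[520,-398],rad=75); print(len(W),W.mean(0))
q=fit_shape(W[:,:2],tee_in,[522,-405],[-20,0,20])
a=np.radians(q[2]); g=q[:2]+31*np.array([-np.sin(a),np.cos(a)]); print("grasp",g)
plan([g[0],g[1],80],q[2])
for X,s in yellow(f="w5.png"):
    print(s,len(X),X.mean(0).round(1),np.ptp(X,0).round(0))
    if np.hypot(*(X.mean(0)-[410,-300]))<40: fit_shape(X,in_tee,X.mean(0),range(-180,180,30))
E
```

```text
4135 [ 520.06896208 -399.38399673   30.93734363]
outline seat [ 5.202e+02 -4.091e+02  2.000e-01] IoU 0.96
grasp [ 520.03934437 -378.14739888]
t=17.2 at [ 524.4 -415.5  230.3] yaw -0.2 tilt [-0.001  0.001 -1.   ] J7 31 | shift [ 0.0371 -0.0043  0.1504] len 0.155 turn az -0.5 (alt 179.5)
[ 147   10  105  112 6670] 6670 [ 415.  -299.2] [95. 94.]
outline seat [ 420.3 -306.6   46.8] IoU 0.93
[ 600  320   40   77 1783] 1783 [ 922.2 -659.3] [ 49. 128.]
```

View pics/w5.png

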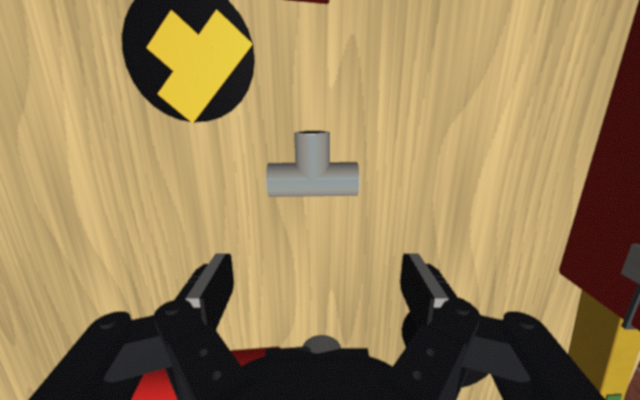

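Tee is at (312,165) with its branch pointing up. The mat's T is at (200,65), pointing up-left.

```bash
python3 -m jog '0.02 -0.0022 0.03 0 0 -0.4;0.039 -0.0043 0.06 0 0 -0.4;0.039 -0.0043 0.09 0 0 -0.4;0.039 -0.0043 0.105 0 0 -0.4;0.039 -0.0043 0.105 0 0 -0.4' >/dev/null
python3 -m jog '0 0 0.02 0 0 0;0 0 0.035 0 0 0;0 0 0.045 0 0 0;0 0 0.045 0 0 0;0 0 0.045 0 0 0' 
python3 -m jog '0 0 0 0 0 0;0 0 0 0 0 0;0 0 0 0 0 0;0 0 0 0 0 0;0 0 0 0 0 0' 0.02 60
python3 -m jog '0 0 0 0 0 0;0 0 0 0 0 0' 
python3 -m jog '0 0 -0.03 0 0 0;0 0 -0.06 0 0 0;0 0 -0.08 0 0 0;0 0 -0.09 0 0 0;0 0 -0.09 0 0 0'
python3 - <<'E'
from h import *
a=np.radians(46.8); g=np.array([420.3,-306.6])+33*np.array([-np.sin(a),np.cos(a)]); print(g)
plan([g[0],g[1],150],46.8)
E
```

```text
time_s: 18.13
ee_pos: [521.6, -375.4, 80.9]
eef_rot: [[-0.006, 1.0, -0.0], [1.0, 0.006, 0.001], [0.001, -0.0, -1.0]]
force: [0.4, -0.3, -0.3]
finger_gap: 85.3
finger_force: 0.0
time_s: 18.55
ee_pos: [521.6, -376.0, 81.8]
eef_rot: [[-0.005, 1.0, 0.0], [1.0, 0.005, -0.0], [-0.0, 0.0, -1.0]]
force: [-1.0, 1.4, 3.1]
finger_gap: 32.2
finger_force: 59.0
time_s: 18.72
ee_pos: [521.6, -376.0, 81.8]
eef_rot: [[-0.005, 1.0, 0.0], [1.0, 0.005, -0.0], [-0.0, 0.0, -1.0]]
force: [-1.1, 0.5, 4.9]
finger_gap: 31.9
finger_force: 59.0
time_s: 19.13
ee_pos: [522.5, -376.4, 173.0]
eef_rot: [[-0.005, 1.0, 0.003], [1.0, 0.005, -0.002], [-0.002, 0.003, -1.0]]
force: [0.7, -0.6, -2.5]
finger_gap: 31.9
finger_force: 60.5
[ 396.2440353 -284.0099455]
t=19.1 at [ 522.5 -376.4  173. ] yaw 0.3 tilt [ 0.003 -0.002 -1.   ] J7 28 | shift [ 0.0931 -0.1258  0.0224] len 0.158 turn az -46.5 (alt 133.5)
```

```bash
for i in 1 2; do python3 -m jog '0 0 0 0 0 -6;0 0 0 0 0 -12;0 0 0 0 0 -18;0 0 0 0 0 -23.2;0 0 0 0 0 -23.2' >/dev/null; done
python3 -m jog '0.035 -0.004 0 0 0 0;0.07 -0.009 0 0 0 0;0.11 -0.014 0.01 0 0 0;0.135 -0.017 0.02 0 0 0;0.1545 -0.019 0.03 0 0 0' >/dev/null
python3 -m jog '0 0 0 0 0 0;0 0 0 0 0 0'
python3 - <<'E'
from h import *
save("wrist","w6.png")
a=np.radians(46.8); g=np.array([420.3,-306.6])+33*np.array([-np.sin(a),np.cos(a)])
plan([g[0],g[1],88],46.8)
E
```

```text
time_s: 20.55
ee_pos: [395.0, -282.9, 140.1]
eef_rot: [[-0.726, 0.688, -0.003], [0.688, 0.726, 0.001], [0.003, -0.001, -1.0]]
force: [0.6, 0.1, -2.5]
finger_gap: 31.5
finger_force: 60.4
t=20.6 at [ 396.6 -283.8  140.6] yaw 46.6 tilt [ 0. -0. -1.] J7 52 | shift [ 0.0001 -0.0004  0.0526] len 0.053 turn az -0.2 (alt 179.8)
```

View pics/w6.png

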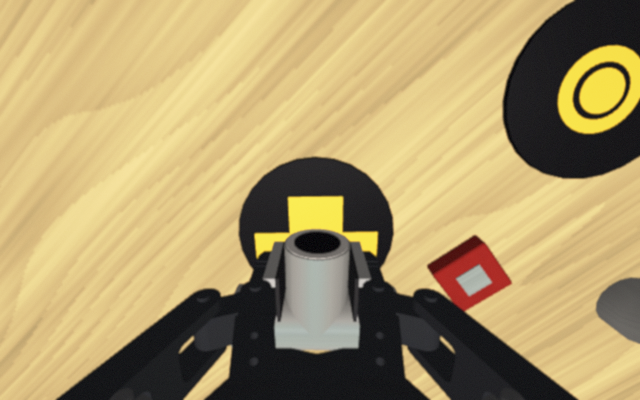

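The tee droops a little in the grip. It is lined up with its outline (branch at column 316), so it should level as the run lands.

```bash
python3 -m jog '0 0 0.015 0 0 0;0 0 0.025 0 0 0;0 0 0.032 0 0 0;0 0 0.036 0 0 0;0 0 0.04 0 0 0'
python3 -m jog '0 0 0.003 0 0 0;0 0 0.006 0 0 0;0 0 0.009 0 0 0;0 0 0.012 0 0 0;0 0 0.012 0 0 0' - 25
python3 -m jog '0 0 0 0 0 0;0 0 0 0 0 0' 
python3 -m jog '0 0 0 0 0 0;0 0 0 0 0 0;0 0 0 0 0 0;0 0 0 0 0 0' 0.0854 >/dev/null
python3 -m jog '0 0 -0.03 0 0 0;0 0 -0.07 0 0 0;0 0 -0.11 0 0 0;0 0 -0.14 0 0 0;0 0 -0.14 0 0 0' >/dev/null
python3 -m jog '-0.03 0 0 0 0 0;-0.06 0 0 0 0 0;-0.08 0 0 0 0 0;-0.08 0 0 0 0 0' >/dev/null
python3 - <<'E'
from h import *
W,_=cloud("wrist",26,50,near=[410,-296],rad=75); print(len(W),W.mean(0),W.max(0))
fit_shape(W[:,:2],tee_in,[420,-306],[30,46,60])
save("wrist","w7.png")
plan([420,-306,230],46.8)
E
```

```text
time_s: 21.02
ee_pos: [396.8, -284.1, 100.6]
eef_rot: [[-0.727, 0.686, 0.001], [0.686, 0.727, -0.0], [-0.001, 0.0, -1.0]]
force: [0.0, 0.2, -2.7]
finger_gap: 32.1
finger_force: 60.6
time_s: 21.43
ee_pos: [396.0, -283.6, 88.5]
eef_rot: [[-0.728, 0.685, -0.0], [0.685, 0.728, 0.0], [0.0, 0.0, -1.0]]
force: [0.0, -0.8, -3.5]
finger_gap: 31.7
finger_force: 60.6
time_s: 21.6
ee_pos: [396.1, -283.7, 89.0]
eef_rot: [[-0.728, 0.686, 0.0], [0.686, 0.728, -0.0], [-0.0, 0.0, -1.0]]
force: [-0.4, -0.7, -1.9]
finger_gap: 32.0
finger_force: 60.6
5060 [ 413.18496199 -301.13064348   36.91213832] [ 461.37917319 -264.66076178   41.80681285]
outline seat [ 420.  -307.1   45.4] IoU 0.96
t=22.8 at [ 454.  -338.5  228.3] yaw 46.7 tilt [-0.001  0.001 -1.   ] J7 60 | shift [ 0.047   0.0003 -0.0016] len 0.047 turn az -0.1 (alt 179.9)
```

View pics/w7.png

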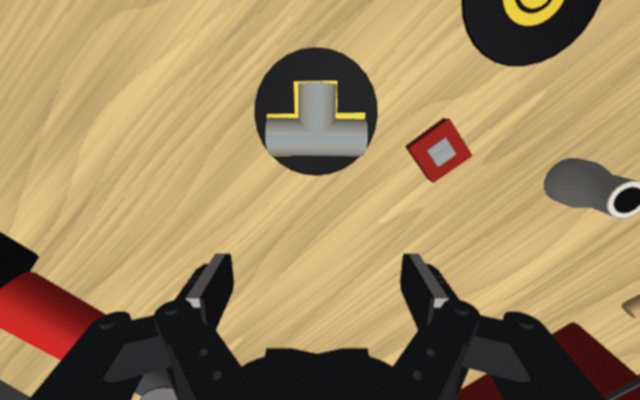

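The tee is flat on its outline. Next is the reducer.

```bash
for i in 1 2; do python3 -m jog '-0.004 0.03 0 0 0 0;-0.008 0.06 0 0 0 0;-0.012 0.09 0 0 0 0;-0.016 0.12 0 0 0 0;-0.016 0.12 0 0 0 0' >/dev/null; done; python3 -m jog '0 0 0 0 0 0' >/dev/null
cat >> h.py <<'E'
def fit_axis(W,zlo,zhi,r):
    """axis of an upright cylinder of radius r from the points of its side"""
    S=W[(W[:,2]>zlo)&(W[:,2]<zhi)][:,:2]
    q=least_squares(lambda q:np.hypot(*(S-q).T)-r,S.mean(0)-0,loss="soft_l1"); print("axis",q.x.round(1),"rms %.2f"%np.sqrt(2*q.cost/len(S)),len(S)); return q.x
E
python3 - <<'E'
from h import *
W,_=cloud("wrist",5,75,near=[640,-149],rad=50); print(len(W),W.mean(0).round(1),W.max(0).round(1))
T=W[W[:,2]>61]; print("top ring",cv2.minEnclosingCircle(T[:,:2].astype(np.float32)))
x=fit_axis(W,40,60,17); fit_axis(W,3,18,24); plan([x[0],x[1],110])
for X,s in yellow(): print(s,X.mean(0),(X.max(0)+X.min(0))/2,np.ptp(X,0))
E
```

```text
2206 [ 630.9 -146.5   50.8] [ 654.5 -125.1   66.8]
top ring ((636.1256713867188, -148.6660614013672), 17.083295822143555)
axis [ 636.3 -148.8] rms 0.14 129
axis [ 636.4 -148.8] rms 0.17 57
t=23.8 at [ 640.9 -184.9  228.2] yaw 46.8 tilt [-0.003 -0.    -1.   ] J7 45 | shift [0.0278 0.0234 0.1182] len 0.124 
[ 57  46  62  80 901] [ 421.52309354 -276.33196938] [ 426.32764104 -279.64914231] [77.95404742 36.13962393]
```

```bash
python3 -m jog '0.014 0.012 0.01 0 0 0;0.028 0.0234 0.03 0 0 0;0.028 0.0234 0.055 0 0 0;0.028 0.0234 0.07 0 0 0;0.028 0.0234 0.07 0 0 0' >/dev/null
python3 -c "
from h import *
plan([636.3,-148.8,109])"
python3 -m jog '0 0 0.02 0 0 0;0 0 0.035 0 0 0;0 0 0.047 0 0 0;0 0 0.047 0 0 0;0 0 0.047 0 0 0' >/dev/null
python3 -m jog '0 0 0 0 0 0;0 0 0 0 0 0;0 0 0 0 0 0;0 0 0 0 0 0;0 0 0 0 0 0' 0.02 60
python3 -m jog '0 0 0 0 0 0;0 0 0 0 0 0' >/dev/null
python3 -m jog '0 0 -0.03 0 0 0;0 0 -0.06 0 0 0;0 0 -0.09 0 0 0;0 0 -0.12 0 0 0;0 0 -0.12 0 0 0'
python3 - <<'E'
from h import *
plan([455,-86,225])
E
```

```text
t=24.2 at [ 633.9 -150.7  155.4] yaw 46.7 tilt [-0.009 -0.    -1.   ] J7 40 | shift [-0.0007  0.0033  0.0464] len 0.047 
time_s: 25.05
ee_pos: [638.2, -149.7, 112.8]
eef_rot: [[-0.728, 0.686, 0.001], [0.686, 0.728, -0.0], [-0.001, 0.0, -1.0]]
force: [-0.7, -0.3, 2.4]
finger_gap: 32.5
finger_force: 59.5
time_s: 25.63
ee_pos: [640.8, -149.7, 237.7]
eef_rot: [[-0.728, 0.686, 0.01], [0.686, 0.728, -0.001], [-0.008, 0.006, -1.0]]
force: [1.7, -1.0, -2.6]
finger_gap: 32.1
finger_force: 60.7
t=25.6 at [ 640.8 -149.7  237.7] yaw 46.7 tilt [ 0.01  -0.001 -1.   ] J7 42 | shift [ 0.179  -0.0811  0.0107] len 0.197
```

```bash
python3 -m jog '0.02 -0.02 0 0 0 0;0.045 -0.042 0 0 0 0;0.07 -0.065 0 0 0 0;0.084 -0.078 0 0 0 0;0.084 -0.078 0 0 0 0' >/dev/null;  python3 -m jog '0 0 0 0 0 0' >/dev/null
python3 - <<'E'
from h import *
for X,s in yellow(f="w8.png"): print(s,X.mean(0),(X.max(0)+X.min(0))/2,np.ptp(X,0), cv2.minEnclosingCircle(X.astype(np.float32)))
W,col=cloud("wrist",-5,12,near=[460,-86],rad=70); B=W[col.max(1)<75]; print("mat",cv2.minEnclosingCircle(B[:,:2].astype(np.float32)))
plan([460,-86,118])
E
```

```text
[ 290   62   58   62 1727] [461.18366396 -88.38869226] [461.75921053 -88.92172572] [54.94901887 54.93897495] ((461.82086181640625, -88.90337371826172), 27.76969337463379)
[304  77  30  33 789] [461.66955286 -88.79593175] [461.94033674 -89.03891627] [28.79784207 28.9143194 ] ((461.8288269042969, -88.855712890625), 14.660992622375488)
[117 167  76  63 848] [ 418.5518924 -275.9563331] [ 420.1533462  -276.40535985] [94.63706436 32.5144863 ] ((420.1436462402344, -288.07763671875), 47.3757438659668)
mat ((459.49664306640625, -88.96607208251953), 58.612586975097656)
t=26.2 at [ 524.1 -148.5  231.5] yaw 46.7 tilt [ 0.001  0.001 -1.   ] J7 40 | shift [0.0895 0.0015 0.1134] len 0.145
```

View pics/w8.png

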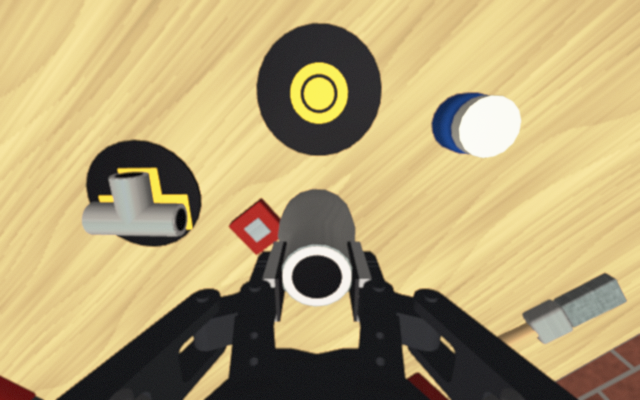

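Reducer mat disc is at (318,92), and the reducer hangs upright in the grip.

```bash
python3 -m jog '0.02 0 0.01 0 0 0;0.045 0 0.03 0 0 0;0.07 0 0.05 0 0 0;0.084 0.0005 0.07 0 0 0;0.084 0.0005 0.08 0 0 0' >/dev/null;  python3 -m jog '0 0 0 0 0 0;0 0 0 0 0 0;0 0 0 0 0 0' >/dev/null
python3 - <<'E'
from h import *
plan([463.3,-90.3,119])
E
```

```text
t=26.9 at [464.1 -91.  152.2] yaw 46.7 tilt [ 0.003 -0.    -1.   ] J7 29 | shift [ 0.0011 -0.      0.0332] len 0.033
```

```bash
python3 -m jog '0 0 0.012 0 0 0;0 0 0.022 0 0 0;0.0005 0 0.027 0 0 0;0.0005 0 0.03 0 0 0;0.0005 0 0.032 0 0 0' 
python3 -m jog '0 0 0 0 0 0;0 0 0.001 0 0 0;0 0 0.001 0 0 0' 
python3 -m jog '0 0 0 0 0 0;0 0 0 0 0 0;0 0 0 0 0 0;0 0 0 0 0 0' 0.0854 >/dev/null
python3 -m jog '0 0 -0.03 0 0 0;0 0 -0.07 0 0 0;0 0 -0.1 0 0 0;0 0 -0.13 0 0 0;0 0 -0.13 0 0 0' >/dev/null
python3 -m jog '-0.03 0 0 0 0 0;-0.05 0 0 0 0 0;-0.05 0 0 0 0 0;-0.05 0 0 0 0 0' >/dev/null
python3 - <<'E'
from h import *
W,_=cloud("wrist",12,85,near=[461,-89],rad=50); T=W[W[:,2]>67]; print("top",cv2.minEnclosingCircle(T[:,:2].astype(np.float32)),T[:,2].mean(),np.ptp(T[:,2]))
fit_axis(W,46,66,17); fit_axis(W,9,24,24)
for X,s in yellow(): print(s,X.mean(0),np.ptp(X,0).round(), cv2.minEnclosingCircle(X.astype(np.float32)))
F,_=cloud("top",40,60,near=[382,292],rad=50); print("flange",F.mean(0))
plan([382,292,240],90)
E
```

```text
time_s: 27.32
ee_pos: [462.6, -90.7, 120.0]
eef_rot: [[-0.728, 0.686, 0.001], [0.686, 0.728, -0.0], [-0.001, 0.001, -1.0]]
force: [0.0, -0.4, -3.5]
finger_gap: 31.9
finger_force: 60.7
time_s: 27.57
ee_pos: [462.2, -90.5, 119.1]
eef_rot: [[-0.728, 0.686, 0.001], [0.686, 0.728, 0.0], [-0.001, 0.001, -1.0]]
force: [-0.0, -0.2, -2.7]
finger_gap: 32.5
finger_force: 60.7
top ((460.2257995605469, -89.49662780761719), 16.897727966308594) 70.4114735907205 4.786403184761241
axis [460.4 -89.7] rms 0.09 24
axis [460.2 -90.1] rms 0.04 4
[ 442    0   80   22 1231] [483.53650223  95.60146308] [51. 54.] ((479.07086181640625, 99.92059326171875), 36.299434661865234)
[291 101  53  28 338] [445.58262624 -77.15774113] [43. 47.] ((456.7618408203125, -86.45124816894531), 27.207956314086914)
[132 194  69  56 737] [ 416.98737189 -276.13985857] [95. 33.] ((417.8499755859375, -288.5653076171875), 47.66365432739258)
flange [377.52676652 290.42406087  51.73003257]
t=28.8 at [ 497.4 -123.9  248.4] yaw 46.8 tilt [-0.002  0.001 -1.   ] J7 37 | shift [0.3688 0.2241 0.0089] len 0.432 turn az -43.2 (alt 136.8)
```

```bash
for i in 1 2 3; do python3 -m jog '0.029 0.018 0 0 0 0;0.058 0.036 0 0 0 0;0.087 0.054 0 0 0 0;0.115 0.072 0 0 0 0' >/dev/null; done; python3 -m jog '0 0 0.01 0 0 0;0 0 0.01 0 0 0;0 0 0.01 0 0 0' >/dev/null
python3 - <<'E'
from h import *
W,_=cloud("wrist",3,75,near=[378,290],rad=60); T=W[W[:,2]>49]; print("top",cv2.minEnclosingCircle(T[:,:2].astype(np.float32)))
x=fit_axis(W,29,48,15); fit_axis(W,3,9,45); plan([x[0],x[1],101])
for X,s in yellow(f="w9.png"): print(s,X.mean(0),np.ptp(X,0).round(), cv2.minEnclosingCircle(X.astype(np.float32)))
E
```

```text
top ((377.04412841796875, 289.68792724609375), 14.94356632232666)
axis [377.2 289.5] rms 0.12 84
axis [377.2 289.5] rms 0.08 9
t=30.1 at [394.8 267.7 238.8] yaw 46.7 tilt [-0.001 -0.002 -1.   ] J7 -6 | shift [0.0278 0.0041 0.1378] len 0.141 
[425 183  63  37 606] [515.04304375 365.05710832] [33. 68.] ((518.9593505859375, 359.169677734375), 35.48672103881836)
[ 228  257   78   69 3489] [456.80402181 123.87772091] [100. 101.] ((456.4319152832031, 121.14114379882812), 50.36518859863281)
[251 281  28  24 522] [456.48783889 120.73183225] [34. 34.] ((456.6705627441406, 120.6308822631836), 17.24193000793457)
```

View pics/w9.png

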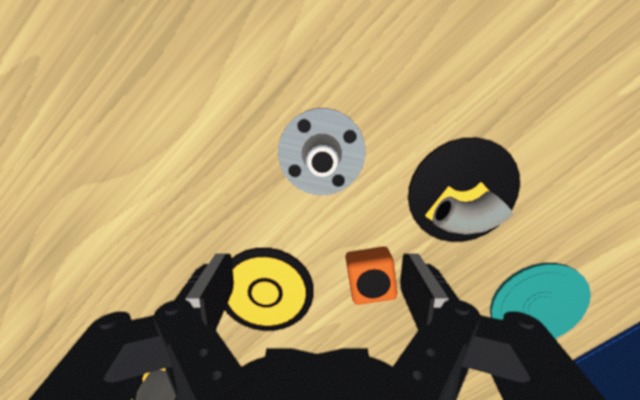

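Flange is at (322,152) and its real mat at (267,292). The turquoise disc is elsewhere.

```bash
python3 -m jog '0.014 0.002 0.02 0 0 0;0.0278 0.004 0.05 0 0 0;0.0278 0.004 0.08 0 0 0;0.0278 0.004 0.09 0 0 0;0.0278 0.004 0.09 0 0 0' >/dev/null
python3 -m jog '0 0 0.015 0 0 0;0 0 0.03 0 0 0;0 0 0.045 0 0 0;0 0 0.0475 0 0 0;0 0 0.0475 0 0 0'
python3 -m jog '0 0 0 0 0 0;0 0 0 0 0 0;0 0 0 0 0 0;0 0 0 0 0 0;0 0 0 0 0 0' 0.015 80
python3 -m jog '0 0 0 0 0 0;0 0 0 0 0 0' 
python3 -m jog '0 0 -0.02 0 0 0;0 0 -0.05 0 0 0;0 0 -0.08 0 0 0;0 0 -0.1 0 0 0;0 0 -0.1 0 0 0'
python3 - <<'E'
from h import *
plan([456.6,120.9,200])
E
```

```text
time_s: 30.98
ee_pos: [378.3, 290.3, 101.7]
eef_rot: [[-0.727, 0.687, 0.0], [0.687, 0.727, -0.001], [-0.0, -0.0, -1.0]]
force: [-0.2, 0.9, -0.5]
finger_gap: 85.6
finger_force: 0.0
time_s: 31.4
ee_pos: [377.6, 290.7, 102.2]
eef_rot: [[-0.728, 0.686, 0.0], [0.686, 0.728, -0.0], [-0.0, -0.0, -1.0]]
force: [1.3, 1.3, 12.6]
finger_gap: 27.7
finger_force: 77.8
time_s: 31.57
ee_pos: [377.6, 290.8, 102.3]
eef_rot: [[-0.728, 0.686, 0.0], [0.686, 0.728, -0.0], [-0.0, 0.0, -1.0]]
force: [-1.3, -0.5, 9.3]
finger_gap: 27.5
finger_force: 78.1
time_s: 31.98
ee_pos: [378.8, 291.8, 204.4]
eef_rot: [[-0.728, 0.686, 0.004], [0.686, 0.728, 0.004], [-0.0, 0.006, -1.0]]
force: [0.4, 0.5, -5.8]
finger_gap: 27.7
finger_force: 80.6
t=32.0 at [378.8 291.8 204.4] yaw 46.7 tilt [ 0.004  0.004 -1.   ] J7 -10 | shift [-0.1738 -0.0711  0.0041] len 0.188
```

```bash
python3 -m jog '-0.02 -0.008 0 0 0 0;-0.05 -0.02 0 0 0 0;-0.085 -0.034 0 0 0 0;-0.12 -0.048 0 0 0 0;-0.145 -0.058 0 0 0 0' >/dev/null
python3 -m jog '-0.018 -0.007 0 0 0 0;-0.0275 -0.011 0.02 0 0 0;-0.0275 -0.011 0.04 0 0 0;-0.0275 -0.011 0.06 0 0 0;-0.0275 -0.011 0.06 0 0 0' >/dev/null
python3 -m jog '0 0 0 0 0 0;0 0 0 0 0 0;0 0 0 0 0 0'
python3 - <<'E'
from h import *
plan([457,122,108])
E
```

```text
time_s: 33.07
ee_pos: [456.3, 122.9, 142.0]
eef_rot: [[-0.728, 0.685, 0.001], [0.685, 0.728, 0.001], [-0.0, 0.001, -1.0]]
force: [0.6, -0.9, -4.2]
finger_gap: 27.2
finger_force: 80.1
t=33.1 at [456.3 122.9 142. ] yaw 46.7 tilt [ 0.001  0.001 -1.   ] J7 4 | shift [-0.0011 -0.0003  0.034 ] len 0.034
```

```bash
python3 -m jog '-0.0005 0 0.012 0 0 0;-0.0005 0 0.022 0 0 0;-0.0005 0 0.028 0 0 0;-0.0005 0 0.031 0 0 0;-0.0005 0 0.033 0 0 0' 
python3 -m jog '0 0 0 0 0 0;0 0 0.001 0 0 0;0 0 0.001 0 0 0' 
python3 -m jog '0 0 0 0 0 0;0 0 0 0 0 0;0 0 0 0 0 0;0 0 0 0 0 0' 0.0854 >/dev/null
python3 -m jog '0 0 -0.03 0 0 0;0 0 -0.07 0 0 0;0 0 -0.1 0 0 0;0 0 -0.13 0 0 0;0 0 -0.13 0 0 0' >/dev/null
python3 -m jog '-0.03 0 0 0 0 0;-0.05 0 0 0 0 0;-0.05 0 0 0 0 0;-0.05 0 0 0 0 0;-0.05 0 0 0 0 0' >/dev/null
python3 - <<'E'
from h import *
W,_=cloud("wrist",9,75,near=[457,121],rad=60); T=W[W[:,2]>55]; print("top",cv2.minEnclosingCircle(T[:,:2].astype(np.float32)),T[:,2].mean())
fit_axis(W,35,54,15)
D=W[(W[:,2]<24)]; print(np.percentile(D[:,2],[5,50,95]))
for X,s in yellow(f="w10.png"): print(s,X.mean(0).round(1),np.ptp(X,0).round(), cv2.minEnclosingCircle(X.astype(np.float32)))
im,d=imaging.camera("top"); a=cv2.imread("pics/top0.png")
b=np.ascontiguousarray(im[90:300,140:520,::-1]); cv2.imwrite("pics/topf.png",cv2.resize(b,(798,441),interpolation=cv2.INTER_CUBIC))
for n,z in dict(jar_mid=29,tape_mid=17).items():
    for r in landmark_of(n,"top")[:1]: print(n,r["p"],r["centre"])
E
```

```text
time_s: 33.48
ee_pos: [456.6, 122.4, 108.6]
eef_rot: [[-0.728, 0.685, 0.0], [0.685, 0.728, 0.0], [-0.0, 0.001, -1.0]]
force: [0.3, 0.0, -4.3]
finger_gap: 27.5
finger_force: 80.3
time_s: 33.73
ee_pos: [456.6, 122.3, 108.3]
eef_rot: [[-0.728, 0.685, 0.001], [0.685, 0.728, 0.0], [-0.001, 0.001, -1.0]]
force: [-1.2, 0.0, 2.4]
finger_gap: 27.5
finger_force: 81.5
top ((456.61083984375, 121.76752471923828), 14.908462524414062) 58.34194200255403
axis [456.7 121.6] rms 0.09 41
[16.74364153 17.97047048 19.494488  ]
[522   0  53  33 491] [522.3 336.8] [47. 30.] ((528.1021118164062, 340.7508544921875), 25.856658935546875)
[268  80  93  63 619] [424.1 137.2] [62. 92.] ((447.9232177734375, 124.99537658691406), 48.87793731689453)
[165 239  46  22 245] [448.8 -73.8] [45. 38.] ((455.326416015625, -83.65275573730469), 26.117538452148438)
[ 30 311  55  28 516] [ 408.8 -280. ] [65. 37.] ((402.775146484375, -279.62127685546875), 33.894386291503906)
jar_mid 0.73 [317.6, 175.8]
tape_mid 0.85 [227.8, 195.9]
```

View pics/topf.png

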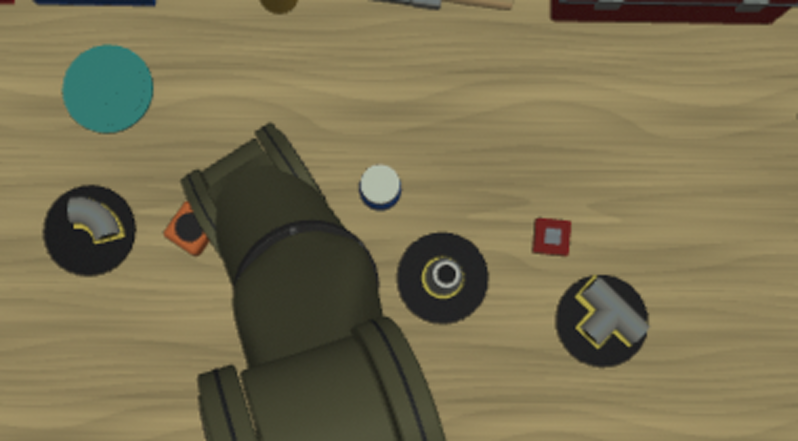

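All four fittings sit flat on their outlines, within about 2 mm. The jar (380,187), tape measure (187,230) and magnet (552,237) are where they were in the first picture.

```bash
python3 -m jog '0 0 0 0 0 0;0 0 0 0 0 0;0 0 0 0 0 0' >/dev/null; python3 -c "
from plant import manip
print(manip.close_job())"
```

```text
the job is handed in; nothing more can be done
None
```

The elbow, tee, reducer and flange each lie flat and released on their own mats, within about 2 mm of the outlines (elbow and tee turned to within about 1.5°), the jar and tape measure look unmoved in the final picture, and the job was handed in after about 35 s.

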